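# Fill the sweet jar from a thin plastic scoop

### The job

Lift the thin plastic scoop off the scale by its handle with a light grip that does not crack it, pour all five sweets through the funnel into the jar without touching the sweets or knocking the funnel, then lay the empty scoop flat on the middle of the scale's pan again. Set it down gently: do not drop it or press hard on the pan. Leave everything else where it stands.

Things in the scene. Friction and masses are not known exactly. Their poses are not given: they have to be found in the camera images.
- scoop: white thin plastic scoop, about 80 g: tray 82 mm long (x), 66 mm wide, side walls 28 mm high. Origin under the tray, on its underside; z up. Floor 3 mm thick, flat from x = +35 to -20 mm, then rising at 18 degrees to the open pouring lip at its -x end. Level handle on the +x end, x = 36 to 120 mm. It cracks if gripped with more than about 50 N: grip with 20 to 30 N
- scoop_grip (a point): middle of the scoop's handle, where to grip it: the handle bar is 14 mm wide (scoop y) and 12 mm high (z), 84 mm long along scoop x; this point is in its centre, 28 mm above the scoop's underside and 80 mm behind the scoop's origin. Axes as the scoop's
- scoop_lip (a point): middle of the scoop's open pouring lip, 48 mm in front (-x) of the scoop's origin, 12 mm above its underside
- scale: white bench scale, fixed to the table: case 150 mm (x) by 140 mm (y), 38 mm high, with a display strip on its -x side; origin under its centre at table height, z up
- pan_top (a point): centre of the top face of the scale's square steel pan, 120 by 120 mm, 56 mm above the table, over the middle of the case
- scale_pan (a joint): how far the scale's sprung pan is pushed down, m: about 2 N per mm; 0 when empty; the scoop with sweets sinks it under 1 mm. The load cell is overloaded beyond 7 mm (about 14 N)
- filler: filling stand, fixed: white base plate 150 by 130 mm, 12 mm thick; on it a narrow glass jar (64 mm outside, 56 mm inside, 93 mm tall) and over the jar a wide aluminium funnel, held by a low post on the +x side (72 mm from the jar's axis, top 132 mm above the table). Origin on the jar's axis at table height; z up
- funnel_mouth (a point): centre of the funnel's open mouth at rim height: 160 mm above the table; the mouth is 136 mm across outside (130 mm inside), narrowing 46 mm further down to a spout of 47 mm inside diameter that opens into the jar
- jar_floor (a point): centre of the jar's inner floor, 17 mm above the table; the funnel's spout ends 81 mm above it
- sweet1_center (a point): centre of one of the five round green boiled sweets (balls 20 mm in diameter, 10 g) that lie loose in the scoop
- sweet2_center (a point): centre of one of the five round green boiled sweets (balls 20 mm in diameter, 10 g) that lie loose in the scoop
- sweet3_center (a point): centre of one of the five round green boiled sweets (balls 20 mm in diameter, 10 g) that lie loose in the scoop
- sweet4_center (a point): centre of one of the five round green boiled sweets (balls 20 mm in diameter, 10 g) that lie loose in the scoop
- sweet5_center (a point): centre of one of the five round green boiled sweets (balls 20 mm in diameter, 10 g) that lie loose in the scoop
- vial1: small glass vial with rubber stopper, 24 mm diameter, 50 mm tall, upright, loose; to be left alone; origin under its centre
- vial2: another such vial, to be left alone
- beaker: glass beaker, 70 mm diameter, 80 mm tall, loose, to be left alone; origin under its centre
- gift_box: flat gold gift box 160 by 70 by 28 mm, loose, to be left alone; origin under its centre
- spoon: steel spoon 170 mm long lying on the table, to be left alone
- sweet1: sweet 1 itself, the 20 mm ball round point sweet1_center (this origin is a point on its surface that turns as it rolls)
- sweet2: sweet 2 itself, the 20 mm ball round point sweet2_center (this origin is a point on its surface that turns as it rolls)
- sweet3: sweet 3 itself, the 20 mm ball round point sweet3_center (this origin is a point on its surface that turns as it rolls)
- sweet4: sweet 4 itself, the 20 mm ball round point sweet4_center (this origin is a point on its surface that turns as it rolls)
- sweet5: sweet 5 itself, the 20 mm ball round point sweet5_center (this origin is a point on its surface that turns as it rolls)
There are look-alikes about, which are no part of the job. What is shaped like the scoop but orange or purple is not meant.

How it is judged (in metres and radians):
On the way, in this order (a step that is already met when the one before it is completed fails the run):
1. the scoop is lifted clear of the scale's pan (over 40 mm) (z of scoop in the frame of pan_top above 0.04 m), for 0.2 s.
2. all five sweets are in the jar (horizontal distance between each of sweet1_center, sweet2_center, sweet3_center, sweet4_center, sweet5_center and jar_floor below 0.03 m and z of sweet1_center in the frame of jar_floor between 0 and 0.075 m and z of sweet2_center in the frame of jar_floor between 0 and 0.075 m and z of sweet3_center in the frame of jar_floor between 0 and 0.075 m and z of sweet4_center in the frame of jar_floor between 0 and 0.075 m and z of sweet5_center in the frame of jar_floor between 0 and 0.075 m), for 0.2 s.
At the end, for the whole second after the job is handed in: All five sweets lie in the jar, below the funnel's spout; the empty scoop lies at rest, flat (within about 6 degrees), right way up on the scale's pan, its origin within 35 mm of the pan's centre (any yaw) (all of step 2 and horizontal distance between scoop and pan_top below 0.035 m and z of scoop in the frame of pan_top between -0.006 and 0.006 m and angle between scoop's own z axis and vertical below 0.1 rad and linear speed of scoop below 0.02 m/s and contact force between scoop and scale above 0.2 N); the robot touches nothing.
It fails at once if the scoop squeezed by the fingers so hard that it cracks (over 50 N per finger) (contact force between the fingers and scoop above 100 N).
It fails at once if a sweet touched by the gripper or arm (contact force between any of the fingers, the arm and sweet1 above 0.5 N or contact force between any of the fingers, the arm and sweet2 above 0.5 N or contact force between any of the fingers, the arm and sweet3 above 0.5 N or contact force between any of the fingers, the arm and sweet4 above 0.5 N or contact force between any of the fingers, the arm and sweet5 above 0.5 N).
It fails at once if the filling stand or its funnel knocked by the scoop or the robot (over 10 N) (contact force between any of the fingers, the arm, scoop and filler above 10 N).
It fails at once if rough set-down: the scale's pan pushed down by more than 7 mm (about 14 N), or the scoop dropped (falling free of the fingers faster than 0.45 m/s, from more than about 10 mm) (value of joint scale_pan above 0.007 m or (contact force between the fingers and scoop below 0.5 N and linear speed of scoop above 0.45 m/s)).
It fails at once if a vial, the beaker, the gift box or the spoon moved by more than 30 mm (distance of any of vial1, vial2, beaker, gift_box, spoon from where it was at the start of the episode above 0.03 m).
It also fails if it takes over 72 s, if anything falls off the work surface, if the arm or the gripper's body presses on something with over 40 N, if the wrist force passes 120 N, or if a joint passes its speed limit or range.

### The arm

A 6-joint arm with a two-finger parallel gripper is mounted at the origin on the work surface. World frame = base frame: x ahead of the robot, y to its left, z up, the work surface at z = 0. Lengths are in mm, angles in rad, forces in N, time in s.
With the tool pointing down it reaches from about 300 to 850 mm from the base axis. Payload 4.2 kg.
Tool frame: the origin (TCP) lies midway between the tips of the shut fingers; the grasp point (between the pads) lies 19 mm behind it; z points along the fingers, y is the line along which they close (so a half turn about z gives the same grasp; the last joint's range is limited). The gripper opens to 91 mm and grips with 3 to 60 N. Pads are 32 mm wide; open, the fingers measure 118 mm over their backs; the gripper's body (76 mm by 178 mm) begins 60 mm behind the grasp point.
Start: joints at [1.285, 0.32, 1.565, -0, 1.257, -0.02], TCP at [151.043, 554.823, 213.976] pointing down, gripper open.
Joint ranges: [-3.11, 3.11], [-0.84, 2.01], [0.21, 2.61], [-1.34, 4.49], [0.05, 2.63], [-2.56, 2.56]. Speed limits (rad/s): [2.57, 2.57, 3.14, 3.14, 3.14, 3.14].

### API

Orientations are given as [roll, pitch, yaw] about the fixed x, y, z axes, in that order (R = Rz(yaw) Ry(pitch) Rx(roll)).
In Python, from rig import monitor, imaging, ctrl, boxes_of, place_of gives the robot as it stands.
- The arm moves only by the tool step_arm, never from a script. Its argument "increments" is a list of rows, each a list of 3 entries, a list of its own where there are three numbers: the turn, a rotation vector about the tool's x, y, z scaled (see below), then the shift along the tool's x, y, z scaled (see below), then the opening, from -1 (shut) to 1 (fully open), so that 0 is half open. In form: [[[wx, wy, wz], [x, y, z], claw], ...]. A call has 1 to 10 rows; each row shifts and turns the commanded pose from where the row before left it, along the tool's axes as they then stand; what a row does not reach is not made up. The controller multiplies each number of a shift by 0.04 m and each number of a turn by 0.1 rad. A row lasts 1/10 s, in which the tool goes at most 50 mm and 8.59 degrees, less where a joint would pass 70% of its speed; a pose out of reach is approached as far as the arm can. A call with a number of a shift or a turn outside -1 to 1 is refused whole. A call with a gripper value outside its range is refused whole. The fingers move at their own pace and stop on an object; the grip force is fixed at half the most. Time passes only in rows, so rows that do not move let the fingers close. It gives the time, the measured TCP pose, the force, the opening and the grip force at its end, in the units of the state.
- monitor.get_state(): the state, without advancing time (a new reading comes with each control period).
- imaging.snapshot(name): name is "scene" or "side" or "wrist"; returns a dict with "pixels" (420x560x3 uint8, red, green, blue), "fov_y" (degrees; the focal length in pixels is half the picture's height over the tangent of half this angle, whatever the lens; pixels are square), "cx", "cy" (the principal point, pixels), "k1" (the pictures are not rectified: a ray, as slopes to the right and down, at radius r is drawn at 1 + k1 r^2 times it, then the intrinsics apply), "world_to_cam" (4x4, takes a point from world to camera coordinates); the wrist camera has in their place "tool_from_camera" (4x4, takes a point from camera to tool coordinates, whose origin is the TCP and whose axes are the flange's). Camera axes: x right, y down, z forward; pixel columns grow to the right and rows downward; lengths in mm; the calibration is good to about 2 mm. A picture is of the moment at which its call begins: read the wrist's pose just before it. There is no depth.
- ctrl.job_done(): hands the job in; it is judged then, once.
Trained networks look in a picture, given as the dict that the camera call returned (one of the last four; its "shot" number tells which), for a name from the list of things; names that differ only in an ending like _2 or _b are one class to them, and where a whole thing is asked for, a point or a joint stands for the part that bears it (a point fixed in the world has none). Each returns a list of dicts, best first, with "confidence" (0 to 1); they miss things now and then, are a little off and sometimes report something else, mostly with a low value. They report only what shows in the picture. A call takes as long as a camera call. They do not tell look-alikes from the thing itself.
- boxes_of(picture, name): "extent" ([centre column, centre row, width, height] in pixels, round what is visible of it).
- place_of(picture, name): "xy" ([column, row] in pixels: a listed point, or the origin of a listed thing).
The state is a dict: "t": time; "joint_positions": joint angles; "dq": joint speeds; "joint_efforts": joint torques, N m; "position": TCP position; "tcp_rot": TCP orientation; "contact_force": force on the tool from outside, world axes, zero at the start; "torque": the same for the moment, N m; "gripper_width": finger opening in mm; "grasp_force": force on a finger pad.
Only numpy, scipy, OpenCV 4.12 (cv2) and the standard library are available. Lean on these libraries where they do the work, as an engineer would, in place of code of your own. Each camera call takes 0.05 s, during which the arm holds its last target. There are 200 camera calls.

## Working session

There is one attempt and no reset: what is moved stays moved. The work goes in short steps, Python scripts to look and compute and a tool call to move; the robot and the scene stay as the last step left them, time stands still between calls to the robot, and variables do not carry over. Pictures are saved under pics/ and viewed, at most 10 in all, crops included, and the job is handed in when it is done.

Besides the shell and the picture viewer there is one more tool, called after "Emit:" by a JSON object that holds its "name" and its "arguments". step_arm: Moves the arm, as the interface text tells. Shifts and turns lie within -1 to 1; 1 stands for 0.04 m of shift or 0.1 rad of turn. Its arguments: {"type":"object","properties":{"increments":{"type":"array"}},"required":["increments"]}

```bash
ls; mkdir -p pics
cat > h.py <<'E'
import numpy as np, cv2
from scipy.spatial.transform import Rotation as R
from rig import monitor, imaging, ctrl, boxes_of, place_of
def K(p):
    f=p["pixels"].shape[0]/2/np.tan(np.radians(p["fov_y"])/2)
    return np.array([[f,0,p["cx"]],[0,f,p["cy"]],[0,0,1]]), np.array([p["k1"],0,0,0.])
def W2C(p,s=None):
    if "world_to_cam" in p: return np.array(p["world_to_cam"])
    T=np.eye(4); T[:3,:3]=R.from_euler("xyz",s["tcp_rot"]).as_matrix(); T[:3,3]=s["position"]
    return np.linalg.inv(T@np.array(p["tool_from_camera"]))
def ray(p,uv,M):
    k,d=K(p); n=cv2.undistortPoints(np.array([[uv]],float),k,d)[0,0]
    v=M[:3,:3].T@np.array([n[0],n[1],1]); return -M[:3,:3].T@M[:3,3], v/np.linalg.norm(v)
def atz(p,uv,M,z):
    o,v=ray(p,uv,M); return o+v*(z-o[2])/v[2]
def tri(rs):
    A=sum(np.eye(3)-np.outer(v,v) for o,v in rs); b=sum((np.eye(3)-np.outer(v,v))@o for o,v in rs)
    return np.linalg.solve(A,b)
def proj(p,X,M):
    k,d=K(p); return cv2.projectPoints(np.array([X],float),cv2.Rodrigues(M[:3,:3])[0],M[:3,3],k,d)[0][0,0]
def save(p,n): cv2.imwrite("pics/"+n,p["pixels"][:,:,::-1])
E
python3 - <<'E'
from h import *
np.set_printoptions(precision=1,suppress=True)
s=monitor.get_state(); print(s)
P={}
for n in["scene","side","wrist"]:
    p=imaging.snapshot(n); P[n]=p; save(p,n+"0.png"); M=W2C(p,s)
    for q in ["scoop_grip","scoop_lip","scoop","pan_top","funnel_mouth"]:
        for r in place_of(p,q)[:4]: print(n,q,np.array(r["xy"]),round(r["confidence"],2))
ims=[P[n]["pixels"] for n in P]
E
```

```text
pics
{'t': 0.0, 'joint_positions': array([ 1.3,  0.3,  1.6, -0. ,  1.3, -0. ]), 'dq': array([-0., -0., -0., -0.,  0.,  0.]), 'joint_efforts': array([ -0. , -41.2, -23.2,   0.1,   0. ,  -0. ]), 'position': array([150.9, 554.3, 213.1]), 'tcp_rot': array([-3.1,  0. ,  2.9]), 'contact_force': array([-0.2,  0.1, -0.8]), 'torque': array([0., 0., 0.]), 'grasp_force': 0.0, 'gripper_width': 91.13699930917613}
scene scoop_grip [390.6 234.9] 0.84
scene scoop_grip [311.9 233. ] 0.66
scene scoop_grip [227.1 165.2] 0.65
scene scoop_lip [415.1 217.6] 0.77
scene scoop_lip [254.4 148.4] 0.75
scene scoop_lip [342.4 214.4] 0.64
scene scoop_lip [371.4 303.9] 0.22
scene scoop [245.  156.4] 0.96
scene scoop [332.6 225.7] 0.92
scene scoop [405.3 230.7] 0.91
scene scoop [193.8 198.4] 0.31
scene pan_top [331.2 227.3] 0.55
scene funnel_mouth [188.3 177.3] 0.67
side scoop_grip [282.7 339.9] 0.91
side scoop_grip [246.  180.3] 0.88
side scoop_grip [174.3 166.2] 0.66
side scoop_lip [223.2 350.4] 0.89
side scoop_lip [136.7 173. ] 0.66
side scoop_lip [199.6 191.6] 0.56
side scoop [218.2 188.3] 0.89
side scoop [245.1 352.8] 0.8
side scoop [215.2 184.6] 0.62
side scoop [144.6 173.9] 0.6
side pan_top [219.  194.6] 0.89
side pan_top [247.7 260.2] 0.28
side funnel_mouth [362.1 277.8] 0.88
side funnel_mouth [352.4 318.2] 0.17
wrist scoop_lip [244.4 295.2] 0.69
wrist scoop [239.9 323.4] 0.87
```

View pics/scene0.png

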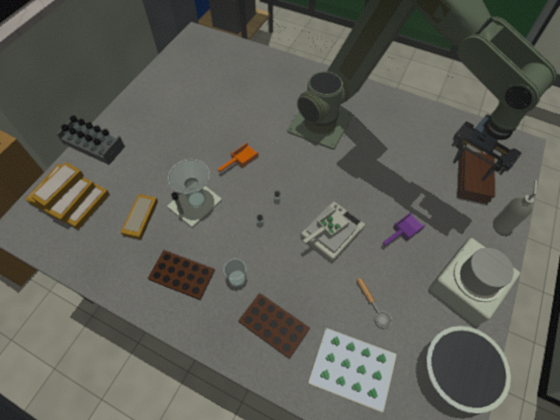

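View pics/side0.png

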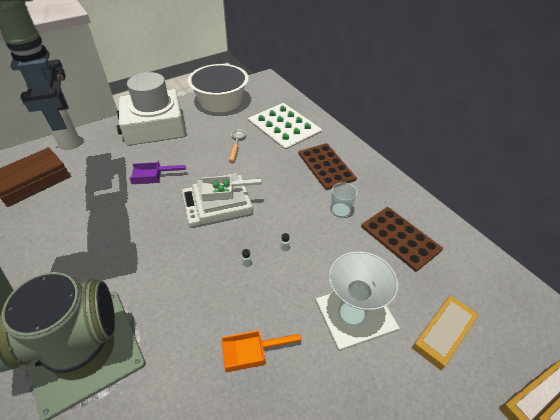

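The white scoop on the scale is at about (332,226) in scene and (218,186) in side. The look-alikes are orange at scene (245,156) and purple at (405,230). The scoop to use is the white one with green sweets, standing on the scale. The funnel is at scene (188,177) and side (362,278), and the vials are at scene (277,196) and (260,220).

Run:
```python
from h import *
np.set_printoptions(precision=1,suppress=True)
a=imaging.snapshot("scene"); b=imaging.snapshot("side"); Ma,Mb=W2C(a),W2C(b)
for q in ["scoop_grip","scoop_lip","scoop","pan_top","scale","funnel_mouth","filler","jar_floor","vial1","beaker","sweet1_center","spoon","gift_box"]:
    out=[]
    for r in place_of(a,q):
        for t in place_of(b,q):
            X=tri([ray(a,r["xy"],Ma),ray(b,t["xy"],Mb)]); e=max(np.linalg.norm(proj(a,X,Ma)-r["xy"]),np.linalg.norm(proj(b,X,Mb)-t["xy"]))
            if e<4: out.append((round(r["confidence"]*t["confidence"],2),X,round(float(e),1)))
    for o in sorted(out,key=lambda o:-o[0])[:5]: print(q,*o)
c=a["pixels"][190:270,285:445]; d=b["pixels"][160:240,165:325]
cv2.imwrite("pics/crop1.png",cv2.resize(np.vstack([c,d])[:,:,::-1],None,fx=3.6,fy=3.6,interpolation=cv2.INTER_CUBIC))
```

```text
scoop_grip 0.59 [382.2 416.1  24.4] 0.2
scoop_grip 0.57 [519.4 205.2  68.8] 1.8
scoop_grip 0.51 [ 363.5 -214.1   20.4] 3.0
scoop_lip 0.48 [400.  254.   68.1] 2.6
scoop_lip 0.46 [ 243.  -169.4   14. ] 1.8
scoop_lip 0.4 [269.1 478.7  12.1] 0.7
scoop 0.76 [443.4 230.   61.8] 0.1
scoop 0.66 [313.9 462.2  -3.1] 1.3
scoop 0.48 [ 290.8 -185.1   -3.7] 0.5
scoop 0.47 [441.4 224.8  67.2] 0.1
pan_top 0.31 [433.9 216.9  95.2] 2.5
pan_top 0.18 [443.7 238.3  72.1] 3.2
scale 0.8 [455.6 235.2   4. ] 0.8
funnel_mouth 0.48 [ 542.2 -250.6  166.1] 3.1
filler 0.56 [ 537.9 -247.5   -4.3] 0.9
jar_floor 0.57 [ 539.  -243.7   21.9] 0.3
vial1 0.3 [523.6   5.6  -7.9] 0.2
vial1 0.2 [403.8  15.1  10. ] 1.3
beaker 0.47 [725.6  31.1  -0.4] 0.3
sweet1_center 0.06 [442.1 208.5  38.5] 0.8
```

View pics/crop1.png

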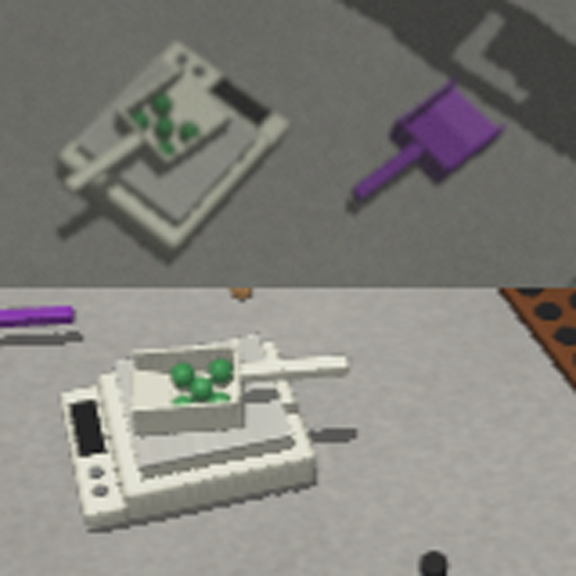

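The crop confirms that the white scoop holding the green sweets is on the scale, with its handle pointing away from the display. The purple one lies on the table beside it. Next I'll work out the move to a point above the handle.

```bash
cat >> h.py <<'E'
def plan(X,rpy=None):
    s=monitor.get_state(); r0=R.from_euler("xyz",s["tcp_rot"])
    d=r0.inv().apply(np.array(X)-s["position"])/40
    w=(r0.inv()*R.from_euler("xyz",rpy)).as_rotvec()/.1 if rpy is not None else 0
    np.set_printoptions(precision=3,suppress=True); print("pos",s["position"],"rpy",np.array(s["tcp_rot"]),"shift",d,"turn",w,"q",np.array(s["joint_positions"]),"t",s["t"])
E
python3 -c "
from h import *
plan([495,212,200],[3.1416,0,2.75])"
```

```text
pos [150.987 554.844 213.95 ] rpy [ 3.142 -0.     2.876] shift [-10.549  -6.012   0.348] turn [ 0.001 -0.     1.259] q [ 1.285  0.32   1.565  0.     1.257 -0.02 ] t 3.05
```

Emit:
{"name": "step_arm", "arguments": {"increments": [[[0, 0, 0], [-0.9, -0.5, 0], 1], [[0, 0, 0], [-0.9, -0.5, 0], 1], [[0, 0, 0], [-0.9, -0.5, 0], 1], [[0, 0, 0], [-0.9, -0.5, 0], 1], [[0, 0, 0], [-0.9, -0.5, 0], 1], [[0, 0, 0], [-0.9, -0.5, 0], 1], [[0, 0, 0], [-0.9, -0.5, 0], 1], [[0, 0, 0], [-0.9, -0.5, 0], 1], [[0, 0, 0], [-0.9, -0.5, 0], 1], [[0, 0, 0], [-0.9, -0.5, 0], 1]]}}

```text
t: 4.05
position: [446.9, 266.0, 214.1]
tcp_rot: [3.141, 0.0, 2.876]
contact_force: [0.5, 0.1, 0.4]
gripper_width: 91.2
grasp_force: 0.0
```

Emit:
{"name": "step_arm", "arguments": {"increments": [[[0, 0, 0], [-0.8, -0.5, 0], 1], [[0, 0, 0], [-0.7, -0.5, 0], 1], [[0, 0, 0.6], [0, 0, 0], 1], [[0, 0, 0.6], [0, 0, 0], 1], [[0, 0, 0], [0, 0, 0], 1], [[0, 0, 0], [0, 0, 0], 1]]}}

```text
t: 4.65
position: [493.2, 213.0, 214.0]
tcp_rot: [3.142, 0.0, 2.757]
contact_force: [-0.6, 0.7, -0.8]
gripper_width: 91.1
grasp_force: 0.0
```

```bash
cat > look.py <<'E'
from h import *
import sys
np.set_printoptions(precision=1,suppress=True)
s=monitor.get_state(); p=imaging.snapshot("wrist"); M=W2C(p,s); save(p,sys.argv[1])
print(s["position"],s["tcp_rot"])
for q,z in [("scoop_grip",84),("scoop_lip",68),("scoop",56),("pan_top",56),("scale",0),("funnel_mouth",160),("filler",0)]:
    for r in place_of(p,q)[:2]: print(q,z,np.array(r["xy"]),round(r["confidence"],2),atz(p,r["xy"],M,z))
E
python3 look.py w1.png
```

```text
[493.2 213.  214. ] [3.1 0.  2.8]
scoop_grip 84 [266.6 235. ] 0.93 [520.2 189.8  84. ]
scoop_grip 84 [273.  148.3] 0.25 [449.2 225.1  84. ]
scoop_lip 68 [277.5  89.2] 0.68 [404.3 247.5  68. ]
scoop_lip 68 [256.3 134. ] 0.44 [432.8 215.3  68. ]
scoop 56 [273.5 138.8] 0.62 [443.1 227.7  56. ]
scoop 56 [294.2 137.2] 0.6 [449.  246.3  56. ]
```

View pics/w1.png

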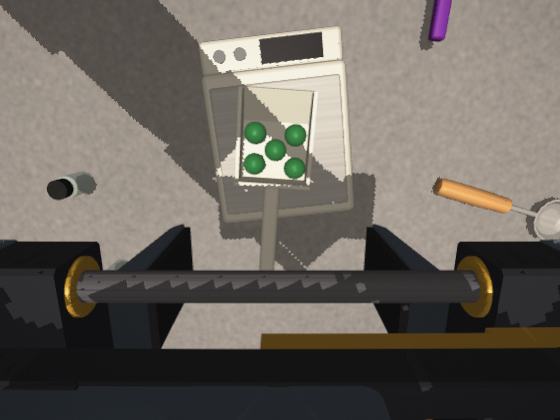

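The scoop in the wrist view: tray corners are about (241,87), (317,93), (306,185) and (237,182). The handle centreline runs from (271,192) to (267,262). The sweets sit between rows 130 and 170. The pan corners are about (207,78), (344,66), (351,204) and (227,218).

```bash
cat > e.py <<'E'
from h import *
np.set_printoptions(precision=1,suppress=True)
s=monitor.get_state(); p=imaging.snapshot("wrist"); M=W2C(p,s)
h=[atz(p,u,M,90) for u in [(271.5,192),(267.5,262)]]; d=h[1]-h[0]; print("handle",h,np.degrees(np.arctan2(d[1],d[0])))
t=[atz(p,u,M,84) for u in [(241,87),(317,93),(306,185),(237,182)]]; print("tray",t)
for a,b in [(0,3),(1,2)]:
    d=t[b]-t[a]; print(np.degrees(np.arctan2(d[1],d[0])),np.linalg.norm(d))
q=[atz(p,u,M,56) for u in [(207,78),(344,66),(351,204),(227,218)]]; print("pan",q,np.mean(q,0))
a=imaging.snapshot("scene");b=imaging.snapshot("side")
for n,z in [("scoop_grip",84),("scoop_lip",68),("scoop",56),("funnel_mouth",160),("filler",0),("jar_floor",17),("pan_top",56),("scale",0)]:
    for c in (a,b):
        for r in place_of(c,n)[:3]: print(n,round(r["confidence"],2),atz(c,r["xy"],W2C(c),z))
E
python3 e.py
```

```text
handle [array([483.3, 210. ,  90. ]), array([542.9, 181.5,  90. ])] -25.538849775377102
tray [array([392.5, 219.8,  84. ]), array([420.7, 276.6,  84. ]), array([490.1, 240.3,  84. ]), array([464.5, 184.5,  84. ])]
-26.09313442026404 80.15998902894971
-27.66319565093608 78.2884697131646
pan [array([370.6, 192.7,  56. ]), array([407.4, 310.7,  56. ]), array([530.2, 274.8,  56. ]), array([497.4, 155.7,  56. ])] [451.4 233.5  56. ]
scoop_grip 0.93 [ 394.  -195.4   84. ]
scoop_grip 0.8 [410.9 411.6  84. ]
scoop_grip 0.55 [520.8 191.1  84. ]
scoop_grip 0.74 [516.4 202.   84. ]
scoop_grip 0.64 [ 352.7 -236.9   84. ]
scoop_grip 0.58 [375.1 360.4  84. ]
scoop_lip 0.9 [ 285.8 -136.4   68. ]
scoop_lip 0.77 [305.  467.8  68. ]
scoop_lip 0.73 [397.  247.3  68. ]
scoop_lip 0.92 [397.7 252.   68. ]
scoop_lip 0.81 [264.7 415.5  68. ]
scoop_lip 0.57 [ 244.9 -193.8   68. ]
scoop 0.86 [ 331.7 -156.3   56. ]
scoop 0.77 [360.7 454.8  56. ]
scoop 0.76 [445.5 224.4  56. ]
scoop 0.8 [429.5 223.6  56. ]
scoop 0.64 [296.6 407.6  56. ]
scoop 0.64 [ 284.6 -214.5   56. ]
funnel_mouth 0.91 [ 542.  -245.8  160. ]
funnel_mouth 0.57 [ 541.9 -245.6  160. ]
filler 0.65 [ 536.9 -250.     0. ]
filler 0.69 [ 534.6 -249.2    0. ]
jar_floor 0.76 [ 533.4 -254.2   17. ]
jar_floor 0.74 [468.6 302.4  17. ]
jar_floor 0.59 [452.7 289.9  17. ]
jar_floor 0.55 [ 538.1 -245.6   17. ]
pan_top 0.81 [445.5 224.4  56. ]
pan_top 0.93 [445.3 223.9  56. ]
pan_top 0.38 [ 511.9 -269.2   56. ]
scale 0.79 [459.5 233.2   0. ]
scale 0.2 [404.3 221.5   0. ]
scale 0.76 [453.  228.4   0. ]
```

Emit:
{"name": "step_arm", "arguments": {"increments": [[[0, 0, 0.78], [0, 0, 0], 1], [[0, 0, 0], [0, 0, 0], 1]]}}

```text
t: 6.2
position: [493.3, 212.9, 214.0]
tcp_rot: [3.141, 0.0, 2.678]
contact_force: [-0.3, -0.4, -0.1]
gripper_width: 91.1
grasp_force: 0.0
```

```bash
python3 -c "
from h import *
plan([519,193,66],[3.1416,0,2.679])"
```

```text
pos [493.279 212.935 213.975] rpy [3.141 0.    2.678] shift [-0.798 -0.159  3.699] turn [ 0.002  0.    -0.011] q [ 0.386  0.26   1.65   0.     1.231 -0.721] t 6.2
```

Emit:
{"name": "step_arm", "arguments": {"increments": [[[0, 0, 0], [-0.8, -0.16, 0.5], 1], [[0, 0, 0], [0, 0, 0.7], 1], [[0, 0, 0], [0, 0, 0.7], 1], [[0, 0, 0], [0, 0, 0.6], 1], [[0, 0, 0], [0, 0, 0.2], 1], [[0, 0, 0], [0, 0, 0], 1]]}}

```text
t: 6.8
position: [518.5, 192.7, 105.1]
tcp_rot: [-3.14, -0.002, 2.679]
contact_force: [0.3, -0.4, 0.6]
gripper_width: 90.7
grasp_force: 0.0
```

```bash
python3 look.py w2.png; python3 -c "
from h import *
plan([519,193,66])"
```

```text
[518.5 192.7 105.1] [-3.1 -0.   2.7]
scoop_grip 84 [277.4 243.5] 0.79 [519.6 190.8  84. ]
scoop_lip 68 [278.7   7.9] 0.79 [402.9 249.8  68. ]
scoop 56 [279.   99.4] 0.79 [445.4 228.8  56. ]
pan_top 56 [277.9 104.2] 0.3 [447.6 226.9  56. ]
funnel_mouth 160 [246.4 136.1] 0.31 [456.2 211.1 160. ]
pos [519.402 193.055 106.756] rpy [3.14  0.001 2.678] shift [ 0.009 -0.007  1.019] turn 0 q [ 0.335  0.376  1.771  0.     0.993 -0.772] t 7.2
```

View pics/w2.png

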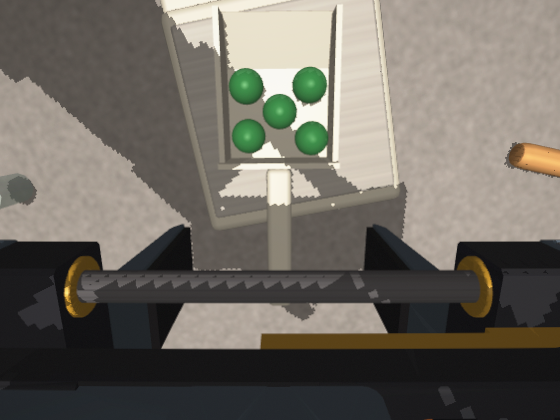

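The handle is centred between the fingers (column 279) and runs straight along the tool's x axis. I'll descend and close.

Emit:
{"name": "step_arm", "arguments": {"increments": [[[0, 0, 0], [0, 0, 0.6], 1], [[0, 0, 0], [0, 0, 0.4], 1], [[0, 0, 0], [0, 0, 0], 1], [[0, 0, 0], [0, 0, 0], 0], [[0, 0, 0], [0, 0, 0], -0.4], [[0, 0, 0], [0, 0, 0], -0.5], [[0, 0, 0], [0, 0, 0], -0.6], [[0, 0, 0], [0, 0, 0], -0.7], [[0, 0, 0], [0, 0, 0], -1], [[0, 0, 0], [0, 0, 0], -1]]}}

```text
t: 8.2
position: [519.0, 192.9, 66.0]
tcp_rot: [3.141, 0.0, 2.678]
contact_force: [0.1, 0.7, -0.2]
gripper_width: 38.0
grasp_force: 0.0
```

Emit:
{"name": "step_arm", "arguments": {"increments": [[[0, 0, 0], [0, 0, 0], -1], [[0, 0, 0], [0, 0, 0], -1], [[0, 0, 0], [0, 0, 0], -1]]}}

```text
t: 8.5
position: [519.0, 192.9, 65.9]
tcp_rot: [3.142, -0.0, 2.678]
contact_force: [-0.0, 1.0, -0.0]
gripper_width: 14.5
grasp_force: 1.9
```

Emit:
{"name": "step_arm", "arguments": {"increments": [[[0, 0, 0], [0, 0, 0], -1], [[0, 0, 0], [0, 0, 0], -1], [[0, 0, 0], [0, 0, -0.1], -1], [[0, 0, 0], [0, 0, -0.2], -1], [[0, 0, 0], [0, 0, -0.3], -1], [[0, 0, 0], [0, 0, -0.4], -1], [[0, 0, 0], [0, 0, -0.4], -1], [[0, 0, 0], [0, 0, -0.3], -1], [[0, 0, 0], [0, 0, -0.2], -1], [[0, 0, 0], [0, 0, 0], -1]]}}

```text
t: 9.5
position: [519.7, 193.1, 143.4]
tcp_rot: [3.14, 0.002, 2.678]
contact_force: [0.3, 0.3, -1.4]
gripper_width: 14.2
grasp_force: 30.0
```

```bash
python3 look.py w3.png; python3 -c "
from h import *
s=monitor.get_state(); print(s['grasp_force'],s['gripper_width'],s['contact_force'])"
```

```text
[519.7 193.1 143.4] [3.1 0.  2.7]
scoop_grip 84 [279.8 268.9] 0.91 [552.  177.7  84. ]
scoop 56 [275.2  95.5] 0.96 [441.6 229.2  56. ]
scoop 56 [316.5 138.5] 0.19 [482.3 242.9  56. ]
scale 0 [275.8 109.9] 0.61 [449.4 225.5   0. ]
funnel_mouth 160 [318.3  75.7] 0.52 [448.8 246.7 160. ]
29.989571571350098 13.845808338565757 [-1.05679417  0.37385064 -0.68456882]
```

View pics/w3.png

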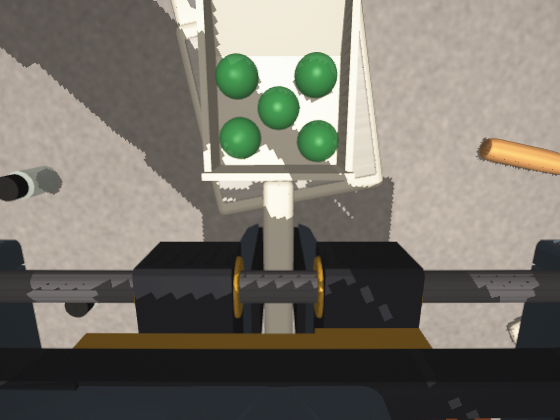

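The scoop is lifted level with all five sweets inside. The next move carries it to the funnel, with the lip about 25 mm before the mouth's centre.

```bash
python3 -c "
from h import *
plan([677,-315,203],[3.1416,0,2.679])"
```

```text
pos [518.76 192.8  141.4 ] rpy [-3.141 -0.001  2.678] shift [-9.215 -9.586 -1.541] turn [-0.007 -0.008 -0.012] q [ 0.335  0.343  1.724  0.     1.076 -0.772] t 9.9
```

Emit:
{"name": "step_arm", "arguments": {"increments": [[[0, 0, 0], [-0.1, -0.1, -0.3], -1], [[0, 0, 0], [-0.2, -0.2, -0.4], -1], [[0, 0, 0], [-0.4, -0.4, -0.4], -1], [[0, 0, 0], [-0.55, -0.6, -0.3], -1], [[0, 0, 0], [-0.67, -0.7, -0.14], -1], [[0, 0, 0], [-0.67, -0.7, 0], -1], [[0, 0, 0], [-0.67, -0.7, 0], -1], [[0, 0, 0], [-0.67, -0.7, 0], -1], [[0, 0, 0], [-0.67, -0.7, 0], -1], [[0, 0, 0], [-0.67, -0.7, 0], -1]]}}

```text
t: 10.9
position: [609.5, -100.2, 204.5]
tcp_rot: [3.141, 0.001, 2.677]
contact_force: [0.6, 0.6, -0.9]
gripper_width: 13.7
grasp_force: 30.0
```

Emit:
{"name": "step_arm", "arguments": {"increments": [[[0, 0, 0], [-0.67, -0.7, 0], -1], [[0, 0, 0], [-0.67, -0.7, 0], -1], [[0, 0, 0], [-0.67, -0.7, 0], -1], [[0, 0, 0], [-0.55, -0.6, 0], -1], [[0, 0, 0], [-0.45, -0.5, 0], -1], [[0, 0, 0], [-0.4, -0.4, 0], -1], [[0, 0, 0], [-0.3, -0.3, 0], -1], [[0, 0, 0], [-0.2, -0.2, 0], -1], [[0, 0, 0], [-0.1, 0, 0], -1], [[0, 0, 0], [0, 0, 0], -1]]}}

```text
t: 11.9
position: [679.5, -316.4, 203.5]
tcp_rot: [3.141, -0.0, 2.678]
contact_force: [-0.6, -0.0, -1.7]
gripper_width: 13.4
grasp_force: 30.0
```

```bash
python3 look.py w4.png; python3 -c "
from h import *
plan([677,-315,200],[3.1416,0,2.679])
P=[imaging.snapshot(n) for n in('scene','side')]
for q in ['scoop_lip','funnel_mouth','scoop_grip']:
  A=[place_of(p,q) for p in P]
  for r in A[0]:
    for t in A[1]:
      X=tri([ray(P[0],r['xy'],W2C(P[0])),ray(P[1],t['xy'],W2C(P[1]))]); e=np.linalg.norm(proj(P[0],X,W2C(P[0]))-r['xy'])
      if e<4: print(q,r['confidence'],t['confidence'],X,e)
c=P[0]['pixels'][100:300,100:300];d=P[1]['pixels'][180:380,260:460]
cv2.imwrite('pics/c4.png',cv2.resize(np.hstack([c,d])[:,:,::-1],None,fx=2,fy=2,interpolation=2))
"
```

```text
[ 679.5 -316.4  203.5] [ 3.1 -0.   2.7]
scoop_grip 84 [277.  273.6] 0.74 [ 739.2 -348.1   84. ]
scoop_grip 84 [238.9 134.4] 0.7 [ 613.2 -320.3   84. ]
scoop_lip 68 [224.9 216.6] 0.66 [ 673. -369.   68.]
scoop_lip 68 [236.9 132.8] 0.6 [ 611.  -323.1   68. ]
scoop 56 [276.  97.] 0.87 [ 598.9 -278.9   56. ]
funnel_mouth 160 [235.4  81.8] 0.69 [ 586.4 -298.9  160. ]
pos [ 679.189 -316.135  203.756] rpy [3.141 0.    2.678] shift [0.062 0.001 0.094] turn [ 0.001  0.001 -0.007] q [-0.451  0.612  1.104  0.     1.426 -1.559] t 12.3
scoop_lip 0.93 0.7 [ 249.084 -169.493   11.167] 0.8984662570042197
scoop_lip 0.92 0.74 [ 562.292 -259.052  206.173] 0.15903433868153238
funnel_mouth 0.74 0.72 [ 539.769 -248.372  160.995] 0.24121260230911068
scoop_grip 0.71 0.54 [379.704 416.95   36.316] 0.13790633842121913
scoop_grip 0.6 0.72 [ 364.067 -219.602   28.712] 0.3735850796531235
```

View pics/c4.png

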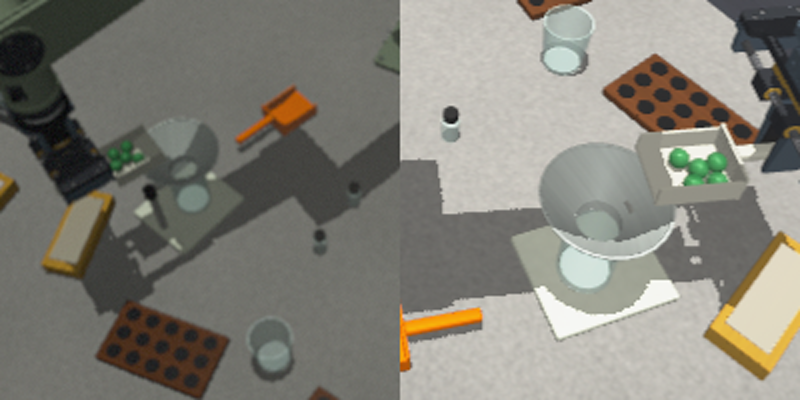

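View pics/w4.png

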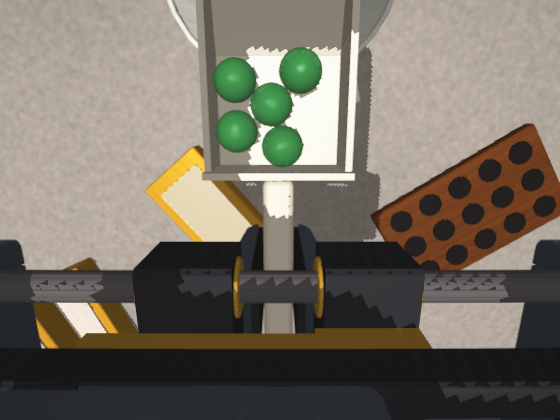

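The lip is at (562,-259,206) and the funnel mouth centre at (540,-248,161), aligned, with all five sweets in the tray. I'll tilt slowly, lowering the lip a little.

Emit:
{"name": "step_arm", "arguments": {"increments": [[[0, -0.3, 0], [0, 0, 0], -1], [[0, -0.4, 0], [0, 0, -0.05], -1], [[0, -0.4, 0], [0, 0, -0.05], -1], [[0, -0.4, 0], [0, 0, -0.05], -1], [[0, -0.4, 0], [0, 0, -0.05], -1], [[0, -0.4, 0], [0, 0, -0.05], -1], [[0, -0.4, 0], [0, 0, -0.05], -1], [[0, -0.3, 0], [0, 0, -0.05], -1], [[0, 0, 0], [0, 0, 0], -1], [[0, 0, 0], [0, 0, 0], -1]]}}

```text
t: 13.7
position: [677.3, -315.7, 217.5]
tcp_rot: [3.142, 0.3, 2.678]
contact_force: [0.3, -0.9, -0.8]
gripper_width: 13.6
grasp_force: 30.0
```

Emit:
{"name": "step_arm", "arguments": {"increments": [[[0, -0.3, 0], [0, 0, -0.1], -1], [[0, -0.3, 0], [0, 0, -0.1], -1], [[0, -0.2, 0], [0, 0, -0.06], -1], [[0, -0.2, 0], [0, 0, -0.06], -1], [[0, -0.2, 0], [0, 0, -0.06], -1], [[0, -0.2, 0], [0, 0, -0.06], -1], [[0, -0.2, 0], [0, 0, -0.06], -1], [[0, -0.2, 0], [0, 0, -0.06], -1], [[0, -0.2, 0], [0, 0, -0.06], -1], [[0, -0.2, 0], [0, 0, -0.06], -1]]}}

```text
t: 14.7
position: [667.9, -310.9, 242.6]
tcp_rot: [3.142, 0.522, 2.678]
contact_force: [-0.3, -0.3, -1.0]
gripper_width: 13.4
grasp_force: 30.0
```

```bash
cat > l2.py <<'E'
from h import *
import sys
np.set_printoptions(precision=2,suppress=True)
s=monitor.get_state(); print(s["position"],s["tcp_rot"],s["joint_positions"],s["grasp_force"],s["contact_force"])
P=[imaging.snapshot(n) for n in('scene','side','wrist')]
A=[place_of(p,'scoop_lip') for p in P[:2]]
for r in A[0]:
  for t in A[1]:
      X=tri([ray(P[0],r['xy'],W2C(P[0])),ray(P[1],t['xy'],W2C(P[1]))]); e=np.linalg.norm(proj(P[0],X,W2C(P[0]))-r['xy'])
      if e<3: print('lip',X,e)
for p in P:
    hsv=cv2.cvtColor(p['pixels'],cv2.COLOR_RGB2HSV); print('green',cv2.inRange(hsv,(50,100,30),(80,255,255))[(slice(100,300) if p is P[0] else slice(180,420) if p is P[1] else slice(0,420)),(slice(100,270) if p is P[0] else slice(260,500) if p is P[1] else slice(0,560))].sum()//255)
c=P[0]['pixels'][100:300,100:300];d=P[1]['pixels'][180:380,260:460]
w=cv2.resize(P[2]['pixels'],(532,400))
im=np.hstack([cv2.resize(c,(400,400)),cv2.resize(d,(400,400))])
cv2.imwrite('pics/'+sys.argv[1],cv2.resize(np.vstack([cv2.resize(im,(800,400),interpolation=2),np.pad(cv2.resize(w,(266,200)),((0,0),(0,534),(0,0)))]),(800,600))[:,:,::-1])
E
python3 l2.py c5.png
```

```text
[ 667.87 -310.92  242.64] [3.14 0.52 2.68] [-0.45  0.32  1.6  -0.01  0.7  -1.55] 29.989702999591827 [-0.27 -0.29 -0.97]
lip [ 241.81 -165.86   17.1 ] 0.40646406316440925
lip [ 563.63 -262.95  181.62] 0.46508026121066953
lip [264.42 475.17  12.25] 0.4022778621149523
green 0
green 0
green 0
```

View pics/c5.png

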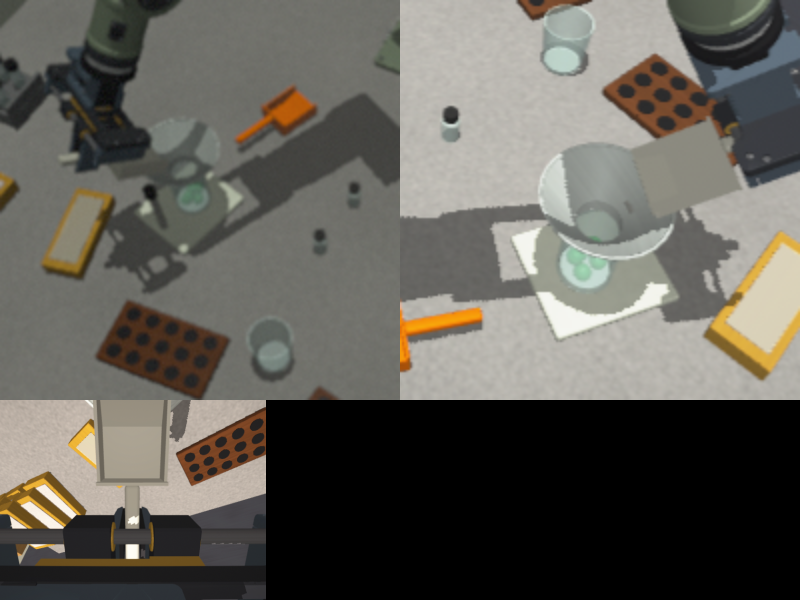

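The tray looks empty and several sweets show in the jar (side crop about (585,265)). I'll tilt a little further to be sure nothing hangs at the lip, then count.

Emit:
{"name": "step_arm", "arguments": {"increments": [[[0, -0.4, 0], [0, 0, -0.13], -1], [[0, -0.4, 0], [0, 0, -0.13], -1], [[0, -0.4, 0], [0, 0, -0.13], -1], [[0, -0.4, 0], [0, 0, -0.13], -1], [[0, -0.4, 0], [0, 0, -0.13], -1], [[0, 0, 0], [0, 0, 0], -1], [[0, 0, 0], [0, 0, 0], -1], [[0, 0, 0], [0, 0, 0], -1]]}}

```text
t: 15.75
position: [655.5, -304.8, 264.1]
tcp_rot: [3.141, 0.72, 2.678]
contact_force: [0.0, -0.3, -0.5]
gripper_width: 13.8
grasp_force: 30.0
```

```bash
python3 -c "
from h import *
np.set_printoptions(precision=1,suppress=True)
print(monitor.get_state()['position'])
P=[imaging.snapshot(n) for n in('scene','side')]
for z in (27,45):
 for p in P:
  print(z,[(np.array(r['xy']),round(r['confidence'],2),atz(p,r['xy'],W2C(p),z)[:2]) for r in place_of(p,'sweet1_center') if r['confidence']>.2])
d=P[1]['pixels'][240:350,300:420]; cv2.imwrite('pics/c6.png',cv2.resize(d[:,:,::-1],None,fx=5,fy=5,interpolation=2))
"
```

```text
[ 655.5 -304.8  264.1]
27 []
27 []
45 []
45 []
```

Emit:
{"name": "step_arm", "arguments": {"increments": [[[0, 0.4, 0], [0, 0, 0], -1], [[0, 0.8, 0], [0, 0, 0], -1], [[0, 0.8, 0], [0, 0, 0], -1], [[0, 0.8, 0], [0, 0, 0], -1], [[0, 0.8, 0], [0, 0, 0], -1], [[0, 0.8, 0], [0, 0, 0], -1], [[0, 0.8, 0], [0, 0, 0], -1], [[0, 0.8, 0], [0, 0, 0], -1], [[0, 0.8, 0], [0, 0, 0], -1], [[0, 0.4, 0], [0, 0, 0], -1]]}}

```text
t: 17.05
position: [656.1, -305.1, 263.2]
tcp_rot: [3.141, -0.001, 2.678]
contact_force: [0.1, 0.6, -1.1]
gripper_width: 14.1
grasp_force: 30.0
```

```bash
python3 -c "
from h import *
plan([519,193,200],[3.1416,0,2.679])
P=[imaging.snapshot(n) for n in('scene','side','wrist')]
print([[(r['xy'],r['confidence']) for r in place_of(p,'sweet1_center')] for p in P])
w=P[2]['pixels'][:200,150:410]
f=lambda a:cv2.resize(a,(400,300),interpolation=2)
im=np.vstack([np.hstack([f(P[1]['pixels'][250:340,300:420]),f(P[0]['pixels'][160:220,150:230])]),np.hstack([f(w),f(P[1]['pixels'][180:400,260:553])])])
cv2.imwrite('pics/c7.png',im[:,:,::-1])
"
```

```text
pos [ 656.098 -305.072  263.195] rpy [ 3.141 -0.001  2.678] shift [8.634 9.603 1.591] turn [ 0.001 -0.012 -0.012] q [-0.451  0.549  1.073  0.     1.521 -1.558] t 17.05
[[], [], []]
```

View pics/c7.png

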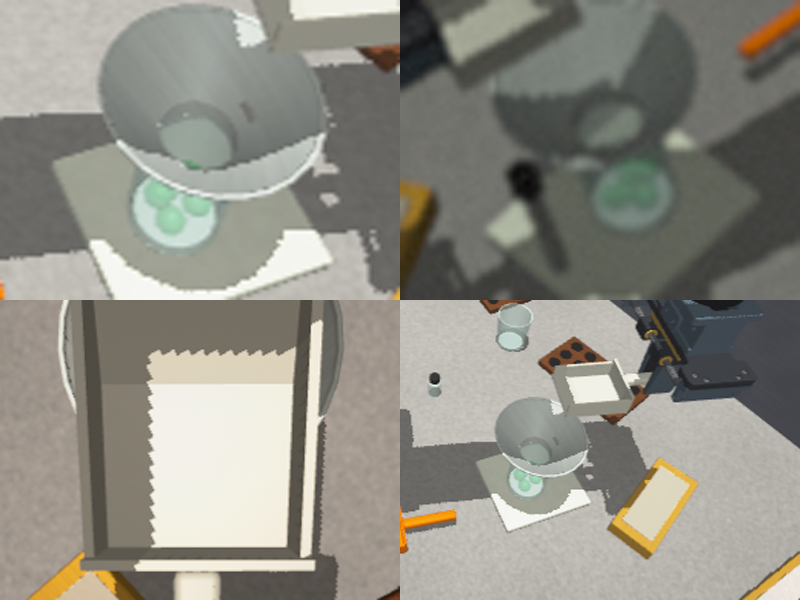

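The scoop is empty. The jar shows three sweets on the floor with a second layer seen through the spout (crop (200,162)), and none lie elsewhere. I'll carry the scoop back.

Emit:
{"name": "step_arm", "arguments": {"increments": [[[0, 0, 0], [0.18, 0.2, 0], -1], [[0, 0, 0], [0.36, 0.4, 0], -1], [[0, 0, 0], [0.54, 0.6, 0], -1], [[0, 0, 0], [0.72, 0.8, 0], -1], [[0, 0, 0], [0.72, 0.8, 0], -1], [[0, 0, 0], [0.72, 0.8, 0], -1], [[0, 0, 0], [0.72, 0.8, 0], -1], [[0, 0, 0], [0.72, 0.8, 0], -1], [[0, 0, 0], [0.72, 0.8, 0], -1], [[0, 0, 0], [0.72, 0.8, 0], -1]]}}

```text
t: 18.35
position: [555.8, 50.4, 264.5]
tcp_rot: [3.141, 0.001, 2.678]
contact_force: [-0.6, 1.1, -1.3]
gripper_width: 13.6
grasp_force: 30.0
```

Emit:
{"name": "step_arm", "arguments": {"increments": [[[0, 0, 0], [0.72, 0.8, 0.2], -1], [[0, 0, 0], [0.72, 0.8, 0.4], -1], [[0, 0, 0], [0.54, 0.6, 0.5], -1], [[0, 0, 0], [0.36, 0.4, 0.5], -1], [[0, 0, 0], [0.18, 0.2, 0.4], -1], [[0, 0, 0], [0, 0, 0.4], -1], [[0, 0, 0], [0, 0, 0.4], -1], [[0, 0, 0], [0, 0, 0], -1], [[0, 0, 0], [0, 0, 0], -1]]}}

```text
t: 19.25
position: [517.1, 193.8, 152.5]
tcp_rot: [3.141, 0.0, 2.678]
contact_force: [0.5, -0.2, -0.2]
gripper_width: 13.6
grasp_force: 30.0
```

```bash
python3 look.py w8.png; python3 -c "
from h import *
plan([520,193,66],[3.1416,0,2.679])
P=[imaging.snapshot(n) for n in('scene','side')]
for q in ['scoop_lip','scoop','scoop_grip']:
  A=[place_of(p,q) for p in P]
  for r in A[0]:
    for t in A[1]:
      X=tri([ray(P[0],r['xy'],W2C(P[0])),ray(P[1],t['xy'],W2C(P[1]))]); e=np.linalg.norm(proj(P[0],X,W2C(P[0]))-r['xy'])
      if e<4 and X[2]>60: print(q,X,e)
"
```

```text
[517.1 193.8 152.5] [3.1 0.  2.7]
scoop_grip 84 [278.1 269.7] 0.8 [552.9 175.1  84. ]
scoop 56 [274.3  94.5] 0.95 [437.3 229.7  56. ]
pos [517.751 193.576 152.189] rpy [3.141 0.    2.678] shift [-0.056  0.011  2.155] turn [ 0.006  0.005 -0.014] q [ 0.337  0.331  1.712  0.     1.098 -0.77 ] t 19.65
scoop_lip [396.963 259.775 138.354] 1.5210690317100446
scoop [447.869 230.143 146.665] 2.2410445896082796
```

Emit:
{"name": "step_arm", "arguments": {"increments": [[[0, 0, 0], [-0.08, 0, 0.3], -1], [[0, 0, 0], [0, 0, 0.5], -1], [[0, 0, 0], [0, 0, 0.5], -1], [[0, 0, 0], [0, 0, 0.3], -1], [[0, 0, 0], [0, 0, 0.2], -1], [[0, 0, 0], [0, 0, 0.15], -1], [[0, 0, 0], [0, 0, 0.1], -1], [[0, 0, 0], [0, 0, 0], -1], [[0, 0, 0], [0, 0, 0], -1]]}}

```text
t: 20.95
position: [520.8, 192.3, 70.3]
tcp_rot: [3.141, 0.001, 2.678]
contact_force: [-0.2, 0.4, -0.9]
gripper_width: 14.1
grasp_force: 30.0
```

Emit:
{"name": "step_arm", "arguments": {"increments": [[[0, 0, 0], [0, 0, 0.03], -1], [[0, 0, 0], [0, 0, 0.03], -1], [[0, 0, 0], [0, 0, 0.03], -1], [[0, 0, 0], [0, 0, 0], -1], [[0, 0, 0], [0, 0, 0], -1]]}}

```text
t: 21.45
position: [520.5, 192.2, 66.3]
tcp_rot: [3.141, 0.0, 2.678]
contact_force: [-0.4, -0.0, -0.3]
gripper_width: 13.6
grasp_force: 30.0
```

Emit:
{"name": "step_arm", "arguments": {"increments": [[[0, 0, 0], [0, 0, 0.03], -1], [[0, 0, 0], [0, 0, 0], -1], [[0, 0, 0], [0, 0, 0], -1]]}}

```text
t: 21.75
position: [520.6, 192.2, 65.2]
tcp_rot: [3.141, 0.0, 2.678]
contact_force: [0.1, 0.0, 1.5]
gripper_width: 13.6
grasp_force: 30.0
```

Contact is felt (+1.5 N). I'll release gradually.

Emit:
{"name": "step_arm", "arguments": {"increments": [[[0, 0, 0], [0, 0, 0], -0.6], [[0, 0, 0], [0, 0, 0], -0.4], [[0, 0, 0], [0, 0, 0], -0.2], [[0, 0, 0], [0, 0, 0], 0], [[0, 0, 0], [0, 0, 0], 0.2], [[0, 0, 0], [0, 0, 0], 0.2], [[0, 0, 0], [0, 0, 0], 0.2]]}}

```text
t: 22.45
position: [520.4, 192.2, 65.0]
tcp_rot: [3.141, -0.0, 2.678]
contact_force: [-0.0, -0.0, 0.2]
gripper_width: 54.3
grasp_force: 0.0
```

Emit:
{"name": "step_arm", "arguments": {"increments": [[[0, 0, 0], [0, 0, 0], 0.2], [[0, 0, 0], [0, 0, -0.3], 0.2], [[0, 0, 0], [0, 0, -0.6], 0.2], [[0, 0, 0], [0, 0, -0.8], 0.2], [[0, 0, 0], [0, 0, -0.8], 0.2], [[0, 0, 0], [0, 0, -0.8], 0.2], [[0, 0, 0], [0, 0, -0.4], 0.2], [[0, 0, 0], [0, 0, 0], 0.2], [[0, 0, 0], [0, 0, 0], 0.2]]}}

```text
t: 23.35
position: [520.1, 192.1, 213.1]
tcp_rot: [3.141, 0.0, 2.678]
contact_force: [0.3, 0.4, -0.1]
gripper_width: 54.8
grasp_force: 0.0
```

```bash
python3 look.py w9.png; python3 -c "
from h import *
np.set_printoptions(precision=1,suppress=True)
P=[imaging.snapshot(n) for n in('scene','side')]
for q,z in [('scoop_lip',68),('scoop',56),('scoop_grip',84)]:
  A=[place_of(p,q) for p in P]
  for r in A[0]:
    for t in A[1]:
      X=tri([ray(P[0],r['xy'],W2C(P[0])),ray(P[1],t['xy'],W2C(P[1]))]); e=np.linalg.norm(proj(P[0],X,W2C(P[0]))-r['xy'])
      if e<4 and X[2]>40: print(q,X,e)
"
```

```text
[520.1 192.1 213.1] [3.1 0.  2.7]
scoop_grip 84 [275.8 201.7] 0.6 [520.7 188.7  84. ]
scoop_lip 68 [279.   47.9] 0.95 [405.1 249.6  68. ]
scoop 56 [277.  106.8] 0.92 [447.1 226.7  56. ]
pan_top 56 [ 88.7 163.5] 0.57 [412.8  42.2  56. ]
scoop_lip [400.3 260.3  57.9] 1.2435026944323848
scoop [447.5 225.   57.6] 1.2392366576362037
scoop_grip [515.4 194.3  83.1] 1.6674391615940838
```

The scoop lies level at its original spot: origin about (447,227), pan centre about (451,233). The gripper is clear, so I'll hand in.

```bash
python3 -c "
from rig import ctrl
print(ctrl.job_done())"
```

```text
the job is handed in; nothing more can be done
None
```

I poured the sweets through the funnel, laid the empty scoop back on the pan about 7 mm from its centre, and handed the job in; the camera showed at least four sweets in the jar, none in the scoop and none seen anywhere else, but I could not count all five, and no verdict came back.

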